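Hold a batten on the sawing board, ready for the saw

ROBOT

A 7-joint arm with a two-finger parallel gripper is mounted at the origin on the work surface. World frame = base frame: x ahead of the robot, y to its left, z up, the work surface at z = 0. Lengths are in m, angles in rad, forces in N, time in s.
With the tool pointing down it reaches from about 0.425 to 1.025 m from the base axis. Payload 9.4 kg.
Tool frame: the origin (TCP) lies between the finger pads; the fingertips stand r.finger_overhang ahead of it and the grasp point (between the pads) lies 3 mm ahead of it (r.finger_overhang is the distance from the TCP to the fingertips, in m); z points along the fingers, y is the line along which they close (so a half turn about z gives the same grasp; the last joint's range is limited). The gripper opens to 85 mm and grips with 20 to 120 N. Pads are 22 mm wide; open, the fingers measure 114 mm over their backs; the gripper's body (76 mm by 85 mm) begins 54 mm behind the grasp point. The pads swing forward as they close: fully open they stand 13 mm farther back than shut.
Start: joints at [-1.363, 0.599, -0.003, 1.599, 0.002, 0.943, -0.08], TCP at [0.204, 0.696, 0.253] pointing down, gripper open.
Joint ranges: [-2.57, 2.57], [-0.35, 1.97], [-1.29, 1.29], [0.11, 2.56], [-1.05, 4.19], [0.11, 1.86], [-2.63, 2.63]. Speed limits (rad/s): [2.22, 2.22, 3.01, 3.01, 3.14, 3.14, 3.14].

INTERFACE

Orientations are given as a unit quaternion [w, x, y, z].
In Python, from station import sensors, optics, r gives the robot as it stands.
- The arm moves only by the tool move_arm, never from a script. Its arguments are lists of equal length, an entry for each row: "delta_pos": the shift along the tool's x, y, z in mm, a list of three; "turn": the turn about the tool's z in rad. A call has 1 to 20 rows; each row shifts and turns the commanded pose from where the row before left it, along the tool's axes as they then stand; what a row does not reach is not made up. A row lasts 1/8 s, in which the tool goes at most 62.5 mm and 10.7 degrees, less where a joint would pass 70% of its speed; a pose out of reach is approached as far as the arm can. A call is refused whole if a number of a shift passes 62.5 or a number of a turn 0.188, either way. A call with a gripper value outside its range is refused whole. "hand" is the opening, from 0 (shut) to 1 (fully open), set as the call begins (left out, the last holds). The fingers move at their own pace and stop on an object; the grip force is fixed at half the most. Time passes only in rows, so rows that do not move let the fingers close. It gives the time, the measured TCP pose, the force, the opening and the grip force at its end, in the units of the state.
- sensors.state(): the state, without advancing time (a new reading comes with each control period).
- optics.snapshot(name): name is "side" or "top"; returns a dict with "frame" (400x640x3 uint8, red, green, blue), "intrinsics" (3x3 intrinsics, pixels), "k1" (the pictures are not rectified: a ray, as slopes to the right and down, at radius r is drawn at 1 + k1 r^2 times it, then the intrinsics apply), "R" (3x3) and "t" (3): a world point X has camera coordinates R X + t. Camera axes: x right, y down, z forward; pixel columns grow to the right and rows downward; lengths in m; the calibration is good to about 2 mm. A picture is of the moment at which its call begins. There is no depth.
- r.job_done(): hands the job in; it is judged then, once.
The state is a dict: "clock": time; "joint_pos": joint angles; "qd": joint speeds; "joint_efforts": joint torques, N m; "eef_pos": TCP position; "tool_rot": TCP orientation; "ft_force": force on the tool from outside, world axes, zero at the start; "wrist_torque": the same for the moment, N m; "opening": opening from 0.0 (shut) to 1.0 (fully open); "gripper_force": force on a finger pad.
Only numpy, scipy, OpenCV 4.12 (cv2) and the standard library are available. Lean on these libraries where they do the work, as an engineer would, in place of code of your own. Each camera call takes 0.05 s, during which the arm holds its last target. There are 200 camera calls.

TASK

Lay the thick square pine batten on the sawing board, along the fence and with one end butted against the stop block that is clamped to the fence, then hold it there for sawing with one firm diagonal push: it must be pressed down on the board and back against the fence at the same time. Finish while still pushing - do not let go - and leave the other tools and pieces of wood where they are.

Things in the scene. Friction and masses are not known exactly. Their poses are not given: they have to be found in the camera images.
- batten: Loose planed pine batten, pale yellow, square section 45 x 45 mm, 240 mm long, 150 to 310 g; it lies flat on the bench at the start. Origin: centre of its underside; y along its length, z up as it lies at the start. Both ends are alike: either may go to the stop. It slides on the board with a friction coefficient of 0.5 to 0.7.
- batten_center (a point): Centre of the batten's volume, 22.5 mm above its origin; axes as the batten's.
- board: Sawing board, fixed to the bench: beech, 200 (x) x 320 (y) mm, its top 20 mm above the bench. Origin: centre of its underside; x points across the board to the fence (away from the robot, within 15 degrees), y to the left along the fence, z up. Its top in front of the fence is 175 mm deep and free, but for an offcut on its front left corner.
- fence: Dark oak fence fixed along the board's far edge: 22 mm thick (x), 270 mm long (y), 22 mm high. Origin: centre of its underside (20 mm above the bench), at board x 0.086, y 0.025; axes as the board's. The batten goes against its -x face, 11 mm from the origin: seated, the batten's centre line is 33.5 mm in front of this origin.
- stop: Pale stop block, fixed: 22 (x) x 40 (y) x 32 mm high, on the board against the fence's face near its left end; its place varies. Origin: centre of its underside; axes as the board's. The batten butts on its -y face, 20 mm from the origin (batten's centre then 140 mm to -y). A black and orange spring clamp, fixed, pinches it to the fence and stands up to 130 mm above the board.
- saw: Back saw lying on its side beyond the board, 330 mm long: leave alone. Origin: about under the middle of its length.
- mallet: Wooden mallet, head 70 x 130 x 60 mm, 310 mm long, lying to the right: leave alone. Origin: on the bench, about under the middle of its length.
- square: Try square, dark stock 115 mm, steel blade 165 mm, lying to the right: leave alone. Origin: under the middle of the stock.
- glue: White glue bottle with a red cap, diameter 60 mm, 170 mm tall, standing beyond the board on the left: leave alone. Origin: centre of its foot.
- brush: Flat brush, 240 mm long, lying on the far left: leave alone. Origin: under its middle.
- offcut: Dark oak offcut 45 x 60 x 32 mm lying on the board's front left corner, about 65 mm in front of and 115 mm to the left of the board's middle: leave alone. Origin: centre of its underside.
- lath: Thin brown lath 260 x 35 x 12 mm lying left of the board: leave alone. Origin: centre of its underside.
Mind the look-alikes: they are no part of the job. Several things have the shape of the batten; the one meant has the colours described above.

How it is judged:
By the outcome, as a careful person would: the job done as asked, in the order asked, and still so for the second after the job is handed in, while the arm keeps its last pose, push and grip.
It also fails if it takes over 51 s, if anything falls off the work surface, if the arm or the gripper's body presses on something with over 40 N, if the wrist force passes 120 N, or if a joint passes its speed limit or range.

## Working session

There is one attempt and no reset: what is moved stays moved. The work goes in short steps, Python scripts to look and compute and a tool call to move; the robot and the scene stay as the last step left them, time stands still between calls to the robot, and variables do not carry over. Pictures are saved under pics/ and viewed, at most 10 in all, crops included, and the job is handed in when it is done.

Besides the shell and the picture viewer there is one more tool, called by a JSON object that holds its "op" and its "data". move_arm: Moves the arm, as the interface text tells. Its arguments: {"type":"object","properties":{"delta_pos":{"type":"array","items":{"type":"array","items":{"type":"number"}}},"turn":{"type":"array","items":{"type":"number"}},"hand":{"type":"number"}},"required":["delta_pos","turn"]}

```bash
ls; mkdir -p pics; cat > h.py <<'E'
import numpy as np, cv2
from station import sensors, optics, r
def snap(n,f=None):
    s=optics.snapshot(n)
    if f: cv2.imwrite('pics/'+f,s['frame'][:,:,::-1])
    return s
def ray(s,uv,z):
    K=np.array(s['intrinsics']);R=np.array(s['R']);t=np.array(s['t'])
    uv=np.atleast_2d(np.array(uv,float))
    # cv2 model: r_d=r(1+k1 r^2) same
    p=cv2.undistortPoints(uv[:,None],K,np.array([s['k1'],0,0,0.]))[:,0]
    d=np.c_[p,np.ones(len(p))]@R; c=-R.T@t
    return c+d*((z-c[2])/d[:,2])[:,None]
def proj(s,X):
    R=np.array(s['R']);return cv2.projectPoints(np.atleast_2d(np.array(X,float)),cv2.Rodrigues(R)[0],np.array(s['t'],float),np.array(s['intrinsics']),np.array([s['k1'],0,0,0.]))[0][:,0]
E
python3 - <<'E'
from h import *
a=snap('top','top0.png');b=snap('side','side0.png')
for s in(a,b):print(s['k1'],-np.array(s['R']).T@np.array(s['t']),np.array(s['R']).round(2).tolist(),s['intrinsics'])
print(r.finger_overhang,sensors.state())
E
```

```text
pics
-0.06725111792046387 [0.28621132 0.01952445 1.49043627] [[0.02, -1.0, 0.0], [-0.99, -0.02, -0.16], [0.16, 0.0, -0.99]] [[446.18436133   0.         316.99767998]
 [  0.         446.18436133 200.77076656]
 [  0.           0.           1.        ]]
-0.14139002877287152 [0.18520213 1.53370914 0.99247718] [[-0.98, -0.18, -0.02], [-0.07, 0.51, -0.86], [0.17, -0.84, -0.51]] [[515.80598683   0.         319.87248629]
 [  0.         515.80598683 196.6257534 ]
 [  0.           0.           1.        ]]
0.022 {'clock': 0.1, 'joint_pos': array([-1.36270252,  0.60002951, -0.00250406,  1.60005375,  0.00178519,
        0.94290376, -0.07983557]), 'qd': array([ 0.00082374, -0.0008329 ,  0.00078601, -0.00065863, -0.00019077,
       -0.00061292, -0.00239633]), 'joint_efforts': array([ 5.20070331e-03, -7.77987957e+01,  1.57022484e+00, -2.58629054e+01,
        1.27088974e-02,  5.48270982e-03,  4.20343201e-05]), 'eef_pos': array([0.20361466, 0.69541145, 0.25251376]), 'tool_rot': array([-2.89166993e-05,  1.41925153e-01,  9.89877147e-01, -6.95641747e-04]), 'ft_force': array([-0.39126733, -0.13041276, -0.07642269]), 'wrist_torque': array([-0.00803385,  0.03598907, -0.02981666]), 'gripper_force': 0.0, 'opening': 0.9997055526959092}
```

View pics/top0.png

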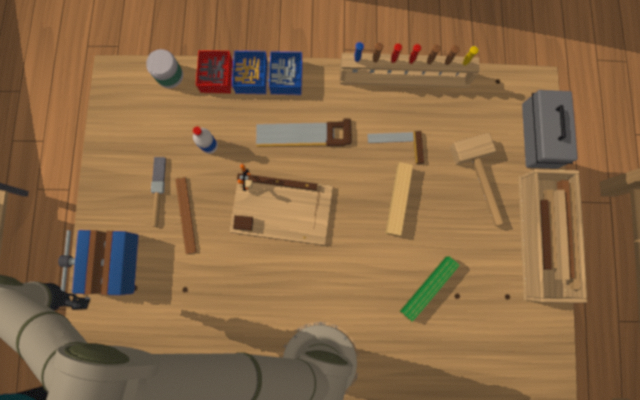

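View pics/side0.png

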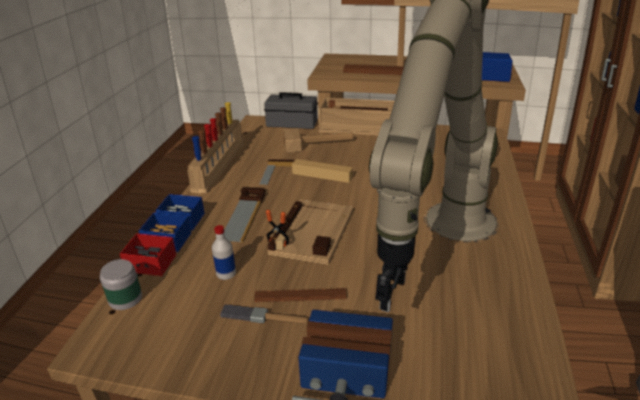

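The top view shows the candidates: a pale yellow bar at (402,200), a green bar at (430,288), a brown lath at (187,215), and strips inside the tray at (560,235). The pale yellow bar fits the description. The green bar and the brown lath are the wrong colour, and the tray strips aren't lying loose on the bench. The board is at (283,212), with the fence at (290,183), the stop and clamp at (243,180), and the offcut at (243,223). I'll confirm with an enlarged crop.

```bash
python3 - <<'E'
from h import *
s=snap('top');f=s['frame'][:,:,::-1]
c=f[150:260,220:430]
cv2.imwrite('pics/crop1.png',cv2.resize(c,(798,418),interpolation=cv2.INTER_CUBIC))
hsv=cv2.cvtColor(f,cv2.COLOR_BGR2HSV)
for p in[(402,200),(395,230),(370,220),(280,215),(290,183),(243,180),(285,190),(300,183)]:print(p,f[p[1],p[0]],hsv[p[1],p[0]])
E
```

```text
(402, 200) [ 99 162 205] [ 18 132 205]
(395, 230) [103 164 207] [ 18 128 207]
(370, 220) [ 81 128 169] [ 16 133 169]
(280, 215) [101 152 195] [ 16 123 195]
(290, 183) [35 53 86] [ 11 151  86]
(243, 180) [26 39 64] [ 10 151  64]
(285, 190) [ 99 146 185] [ 16 119 185]
(300, 183) [31 52 84] [ 12 161  84]
```

View pics/crop1.png

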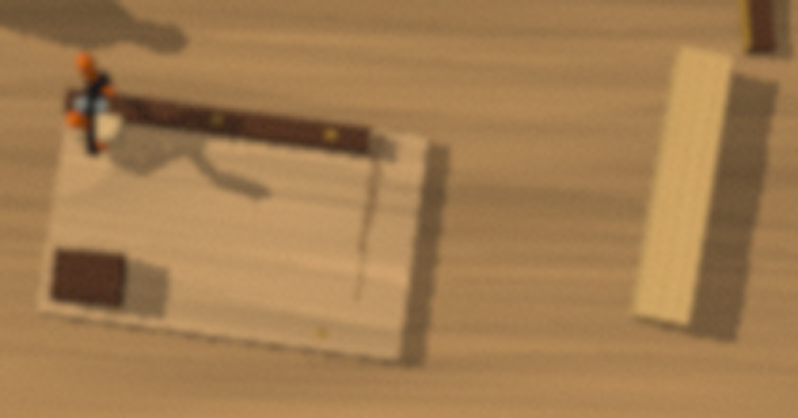

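The crop shows the plain pale yellow batten at full-image (400,200), lying roughly along x. The fence's front edge runs from about crop (115,118) to (367,153), and the pale stop is at crop (108,127), its right edge near x=122.

```bash
python3 - <<'E'
from h import *
s=snap('top');f=s['frame'][:,:,::-1].copy()
C=lambda x,y:(220+x/3.8-.37,150+y/3.8-.37)
# batten mask
h=f.astype(float);m=((h[:,:,2]>185)).astype(np.uint8)
m[:,:375]=0;m[:,430:]=0;m[:155]=0;m[245:]=0
m=cv2.morphologyEx(m,cv2.MORPH_OPEN,np.ones((5,5)))
c=max(cv2.findContours(m,0,1)[0],key=cv2.contourArea)
P=ray(s,c[:,0],0.045)[:,:2]
R=cv2.minAreaRect((P*1000).astype(np.float32));print('batten',R,'size')
print(cv2.boxPoints(R))
B=ray(s,[C(*p) for p in[(68,125),(430,135),(402,350),(40,308)]],0.02);print('board',B.round(4).tolist(),B.mean(0))
F=ray(s,[C(*p) for p in[(115,121),(367,154)]],0.042);print('fence front top',F.round(4).tolist(),np.degrees(np.arctan2(F[1,0]-F[0,0],-(F[1,1]-F[0,1]))))
F=ray(s,[C(*p) for p in[(370,128),(367,154)]],0.042);print('fence right end',F.round(4).tolist())
print('stop right', ray(s,[C(122,115),C(121,132)],.052).round(4).tolist())
print('offcut', ray(s,[C(90,275)],.052).round(4).tolist())
E
```

```text
batten ((537.712158203125, -249.30905151367188), (46.19364929199219, 239.25790405273438), 80.21754455566406) size
[[ 415.89832 -251.74417]
 [ 651.67737 -292.39594]
 [ 659.526   -246.87393]
 [ 423.74695 -206.22217]]
board [[0.579, 0.2902, 0.02], [0.5778, -0.0305, 0.02], [0.3875, -0.0098, 0.02], [0.4161, 0.3062, 0.02]] [0.49009048 0.13903355 0.02      ]
fence front top [[0.5792, 0.2452, 0.042], [0.5552, 0.0247, 0.042]] -6.187471838808434
fence right end [[0.5783, 0.0226, 0.042], [0.5552, 0.0247, 0.042]]
stop right [[0.5826, 0.2378, 0.052], [0.5676, 0.238, 0.052]]
offcut [[0.4426, 0.2586, 0.052]]
```

{"op": "move_arm", "data": {"delta_pos": [[-44.3,-28.2,0],[-44.3,-28.2,0],[-44.3,-28.2,0],[-44.3,-28.2,0],[-44.3,-28.2,0],[-44.3,-28.2,0],[-44.3,-28.2,0],[-44.3,-28.2,0],[-44.3,-28.2,0],[-44.3,-28.2,0],[-13,-48,0],[-13,-48,0],[-13,-48,0],[-13,-48,0],[-13,-48,0],[-13,-48,0],[-13,-48,0],[-13,-48,0],[-13,-48,0],[-13,-48,0]], "turn": [0,0,0,0,0,0,0,0,0,0,0,0,0,0,0,0,0,0,0,0], "hand": 1}}

```text
clock: 2.7
eef_pos: [0.5394, -0.1981, 0.2534]
tool_rot: [0.0, 0.142, 0.99, 0.0]
ft_force: [1.5, -0.4, -0.2]
opening: 1.001
gripper_force: 0.0
```

{"op": "move_arm", "data": {"delta_pos": [[-13,-49.4,0],[0,0,40],[0,0,50],[0,0,30],[0,0,0],[0,0,0]], "turn": [0,-0.114,0,0,0,0]}}

```text
clock: 3.45
eef_pos: [0.5387, -0.2478, 0.1343]
tool_rot: [0.001, 0.085, 0.996, -0.0]
ft_force: [-0.1, -1.1, 0.7]
opening: 1.003
gripper_force: 0.0
```

```bash
python3 - <<'E'
from h import *
s=snap('top');t=snap('side')
a=cv2.resize(s['frame'][120:280,320:480],(480,480),interpolation=2);b=cv2.resize(t['frame'][90:250,240:400],(320,320),interpolation=2)
o=np.zeros((480,800,3),np.uint8);o[:,:480]=a;o[:320,480:]=b
cv2.imwrite('pics/c2.png',o[:,:,::-1]);S=sensors.state();print(S['eef_pos'],S['tool_rot'],S['joint_pos'])
E
```

```text
[ 0.53897858 -0.24786273  0.13486225] [ 1.21750422e-03  8.53146033e-02  9.96353256e-01 -3.53625448e-04] [ 0.32835561  0.59560845  0.01030168  2.00790286 -0.01116916  0.53559892
  1.74643345]
```

View pics/c2.png

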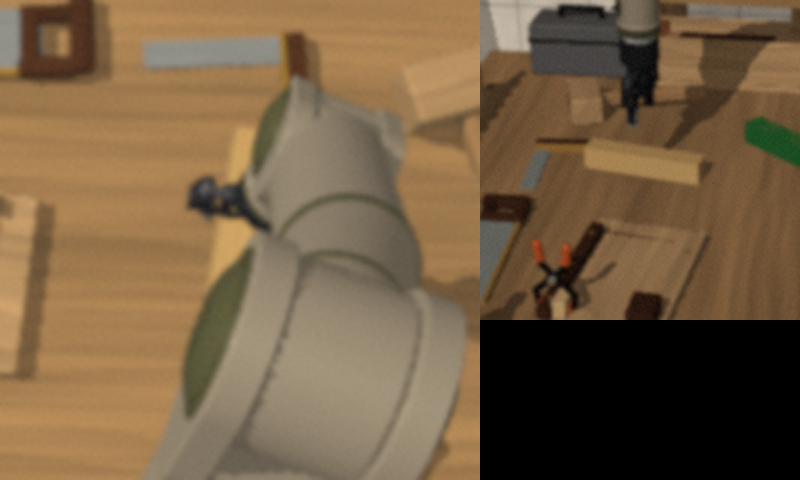

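The gripper is above the batten's centre with its fingers straddling it: the left finger shows at crop (210,195) and the batten is visible on both sides of the gripper. I'll descend and grip.

{"op": "move_arm", "data": {"delta_pos": [[0,0,30],[0,0,30],[0,0,20],[0,0,5.5],[0,0,0],[0,0,0]], "turn": [0,0,0,0,0,0]}}

```text
clock: 4.3
eef_pos: [0.5388, -0.2478, 0.049]
tool_rot: [0.001, 0.085, 0.996, -0.0]
ft_force: [-0.4, 0.7, -0.9]
opening: 0.999
gripper_force: 0.0
```

{"op": "move_arm", "data": {"delta_pos": [[0,0,0],[0,0,0],[0,0,0],[0,0,0],[0,0,0],[0,0,0],[0,0,0],[0,0,0]], "turn": [0,0,0,0,0,0,0,0], "hand": 0}}

```text
clock: 5.3
eef_pos: [0.5384, -0.2481, 0.0486]
tool_rot: [0.0, 0.085, 0.996, -0.0]
ft_force: [-0.8, 0.1, 7.4]
opening: 0.513
gripper_force: 61.3
```

{"op": "move_arm", "data": {"delta_pos": [[0,0,-30],[0,0,-50],[0,0,-50],[0,0,-21],[0,0,0],[0,0,0],[0,0,0],[0,0,0],[0,0,0],[0,0,0],[0,0,0],[0,0,0],[0,0,0],[0,0,0]], "turn": [0,0,0,0,0.166,0.167,0.167,0.167,0.167,0.167,0.167,0.167,0.166,0]}}

```text
clock: 7.05
eef_pos: [0.538, -0.2471, 0.1985]
tool_rot: [-0.0, 0.741, 0.671, -0.0]
ft_force: [0.2, -0.5, -1.9]
opening: 0.513
gripper_force: 62.1
```

{"op": "move_arm", "data": {"delta_pos": [[42,-6.8,0],[42,-6.8,0],[42,-6.8,0],[42,-6.8,0],[42,-6.8,0],[42,-6.8,0],[42,-6.8,0],[42,-6.8,0],[0,0,0],[0,0,0]], "turn": [0,0,0,0,0,0,0,0,0,0]}}

```text
clock: 8.3
eef_pos: [0.5178, 0.0918, 0.1988]
tool_rot: [0.0, 0.741, 0.672, -0.0]
ft_force: [-0.1, -1.3, -1.5]
opening: 0.512
gripper_force: 62.1
```

```bash
python3 - <<'E'
from h import *
s=snap('top');t=snap('side')
a=cv2.resize(s['frame'][140:260,200:350],(450,360),interpolation=2);b=cv2.resize(t['frame'][130:270,230:370],(350,350),interpolation=2)
o=np.zeros((360,800,3),np.uint8);o[:,:450]=a;o[:350,450:]=b
cv2.imwrite('pics/c3.png',o[:,:,::-1]);S=sensors.state();print(S['eef_pos'],S['tool_rot'],S['joint_pos'],S['ft_force'])
E
```

```text
[0.51794657 0.0909683  0.19891482] [ 1.93526484e-04  7.41988567e-01  6.70412506e-01 -2.65217486e-05] [-0.63778664  0.4811522   0.50634324  2.12875066 -0.39492155  0.62178107
  0.04448776] [-0.10360665 -0.93417294 -1.67482145]
```

View pics/c3.png

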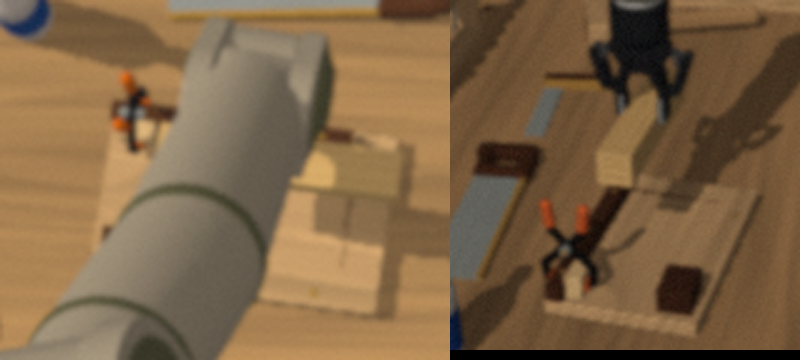

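Top view: the batten's right end shows at crop (350,170), parallel to the fence and in front of it. Side view: it is held level at crop (630,140), and the clamp at (570,250) and the stop are clear of it. I'll lower it in front of the fence.

{"op": "move_arm", "data": {"delta_pos": [[0,0,40],[0,0,40],[0,0,30],[0,0,14],[0,0,0],[0,0,0]], "turn": [0,0,0,0,0,0]}}

```text
clock: 9.15
eef_pos: [0.5185, 0.0919, 0.0758]
tool_rot: [0.0, 0.742, 0.67, 0.001]
ft_force: [0.5, 0.7, -1.2]
opening: 0.511
gripper_force: 62.1
```

{"op": "move_arm", "data": {"delta_pos": [[0,0,2],[0,0,2],[0,0,2],[0,0,1],[0,0,0],[0,0,0]], "turn": [0,0,0,0,0,0]}}

```text
clock: 9.9
eef_pos: [0.518, 0.0924, 0.0686]
tool_rot: [-0.0, 0.742, 0.671, 0.0]
ft_force: [-2.5, 0.5, 10.4]
opening: 0.512
gripper_force: 63.7
```

{"op": "move_arm", "data": {"delta_pos": [[0,0,-0.8],[0,8,0],[0,8,0],[0,2,0],[0,0,0],[0,0,0]], "turn": [0,0,0,0,0,0]}}

```text
clock: 10.65
eef_pos: [0.534, 0.0906, 0.0686]
tool_rot: [-0.002, 0.742, 0.671, -0.001]
ft_force: [-7.2, 0.5, 9.7]
opening: 0.511
gripper_force: 63.5
```

{"op": "move_arm", "data": {"delta_pos": [[0,1.5,0],[0,1.5,0],[0,0,0],[0,0,0]], "turn": [0,0,0,0]}}

```text
clock: 11.15
eef_pos: [0.5342, 0.0905, 0.0687]
tool_rot: [-0.004, 0.742, 0.671, -0.003]
ft_force: [-14.4, 2.0, 19.1]
opening: 0.51
gripper_force: 64.7
```

The batten stopped about 6 mm before the fence I measured, so I'll take a close look.

```bash
python3 - <<'E'
from h import *
s=snap('top');t=snap('side')
a=cv2.resize(s['frame'][165:230,230:340],(440,260),interpolation=2);b=cv2.resize(t['frame'][190:260,250:350],(800,560)[:2],interpolation=2)
a=cv2.resize(s['frame'][170:220,230:340],(800,364),interpolation=2)
b=cv2.resize(t['frame'][165:265,250:360],(259,235),interpolation=2)
b=cv2.resize(t['frame'][175:260,250:340],(249,235),interpolation=2)
b2=cv2.resize(t['frame'][185:245,262:332],(540,235*2),interpolation=2)[:235]
o=np.zeros((600,800,3),np.uint8);o[:364]=a;o[365:600,:249]=b;o[365:600,255:795]=b2
cv2.imwrite('pics/c4.png',o[:,:,::-1])
E
```

```text
(no output)
```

View pics/c4.png

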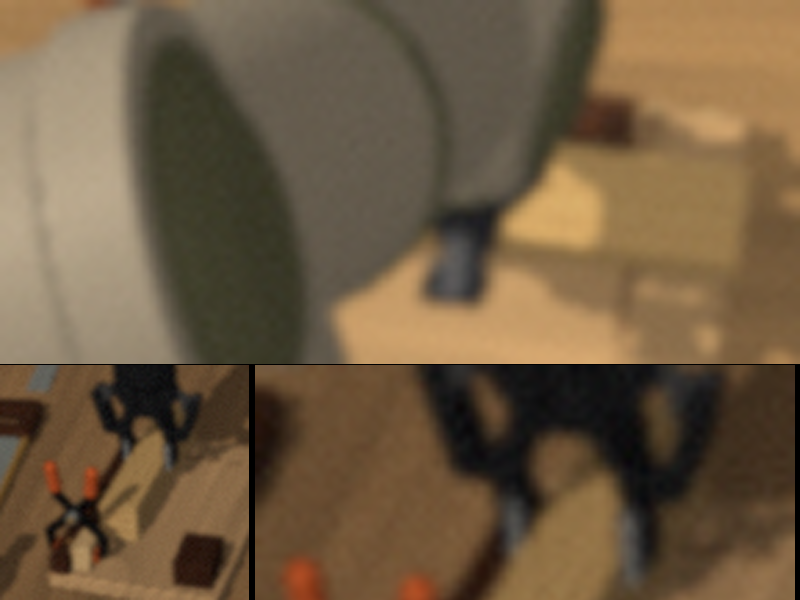

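The side view shows the far finger's tip level with the fence top, and the fence still looks about 4–5 mm beyond the batten. The finger is probably catching on the fence, so I'll back off slightly, re-grip about 6 mm higher, and try again.

{"op": "move_arm", "data": {"delta_pos": [[0,-4,0],[0,-2,0],[0,0,0],[0,0,0]], "turn": [0,0,0,0]}}

```text
clock: 11.75
eef_pos: [0.5336, 0.0906, 0.0686]
tool_rot: [0.0, 0.742, 0.67, 0.0]
ft_force: [1.2, 0.1, -0.3]
opening: 0.511
gripper_force: 62.4
```

{"op": "move_arm", "data": {"delta_pos": [[0,0,0],[0,0,0],[0,0,0],[0,0,0],[0,0,-3],[0,0,-3],[0,0,0],[0,0,0]], "turn": [0,0,0,0,0,0,0,0], "hand": 0.7}}

```text
clock: 12.75
eef_pos: [0.5329, 0.0908, 0.0747]
tool_rot: [0.0, 0.742, 0.671, 0.0]
ft_force: [-0.2, -0.7, -0.2]
opening: 0.703
gripper_force: 0.0
```

{"op": "move_arm", "data": {"delta_pos": [[0,0,0],[0,0,0],[0,0,0],[0,0,0],[0,0,0],[0,0,0]], "turn": [0,0,0,0,0,0], "hand": 0}}

```text
clock: 13.5
eef_pos: [0.5329, 0.0907, 0.075]
tool_rot: [-0.0, 0.742, 0.671, 0.0]
ft_force: [0.0, 0.2, 7.5]
opening: 0.505
gripper_force: 61.2
```

{"op": "move_arm", "data": {"delta_pos": [[0,0,-0.5],[0,2,0],[0,2,0],[0,2,0],[0,0,0],[0,0,0]], "turn": [0,0,0,0,0,0]}}

```text
clock: 14.25
eef_pos: [0.5337, 0.0905, 0.0751]
tool_rot: [-0.004, 0.742, 0.671, -0.003]
ft_force: [-14.7, 2.1, 19.1]
opening: 0.506
gripper_force: 63.3
```

```bash
python3 - <<'E'
from h import *
S=sensors.state();print(S['wrist_torque'],S['ft_force'],S['eef_pos'],S['tool_rot'])
s=snap('top');t=snap('side')
# predicted pixels: profile along board-x line just left of fence right end
yb=np.array([.101,.995,0]);xb=np.array([.995,-.101,0])
c=np.array([.5337,.0905,0])
g=cv2.cvtColor(s['frame'],cv2.COLOR_RGB2GRAY)
for d in(-.062,-.075,-.085,-.105):
  for z in(.0425,):
    X=np.array([c+yb*d+xb*x+[0,0,z] for x in np.arange(-.04,.06,.004)])
    p=proj(s,X).astype(np.float32)
    print(d,cv2.remap(g,p[:,0].copy(),p[:,1].copy(),1).ravel().tolist())
print('px',proj(s,[c+[0,0,.065],c+yb*-.12+xb*.0225+[0,0,.065],c+yb*-.12-xb*.0225+[0,0,.065]]))
b=cv2.resize(s['frame'][172:212,292:342],(800,640)[:2],interpolation=cv2.INTER_CUBIC)[:600]
cv2.imwrite('pics/c5.png',b[:,:,::-1])
E
```

```text
[ 0.31203952  3.42444482 -0.021249  ] [-14.6722719    2.12319914  19.11411621] [0.53370781 0.09053593 0.07511938] [-0.00386602  0.74170131  0.67071246 -0.00300303]
-0.062 [115, 114, 112, 109, 110, 125, 145, 153, 157, 158, 148, 136, 128, 126, 124, 124, 113, 82, 64, 62, 69, 79, 89, 109, 128]
-0.075 [110, 109, 105, 103, 105, 115, 125, 126, 125, 126, 125, 126, 127, 126, 126, 129, 129, 119, 104, 98, 98, 112, 132, 138, 136]
-0.085 [119, 127, 121, 111, 106, 113, 125, 124, 126, 127, 126, 126, 123, 124, 126, 130, 132, 126, 119, 121, 130, 145, 150, 137, 135]
-0.105 [127, 132, 122, 110, 107, 116, 124, 124, 125, 126, 127, 124, 126, 126, 126, 125, 123, 119, 122, 140, 161, 167, 156, 145, 137]
px [[295.7625509  194.90298151]
 [333.33037615 192.69644963]
 [331.67037975 206.30292528]]
```

View pics/c5.png

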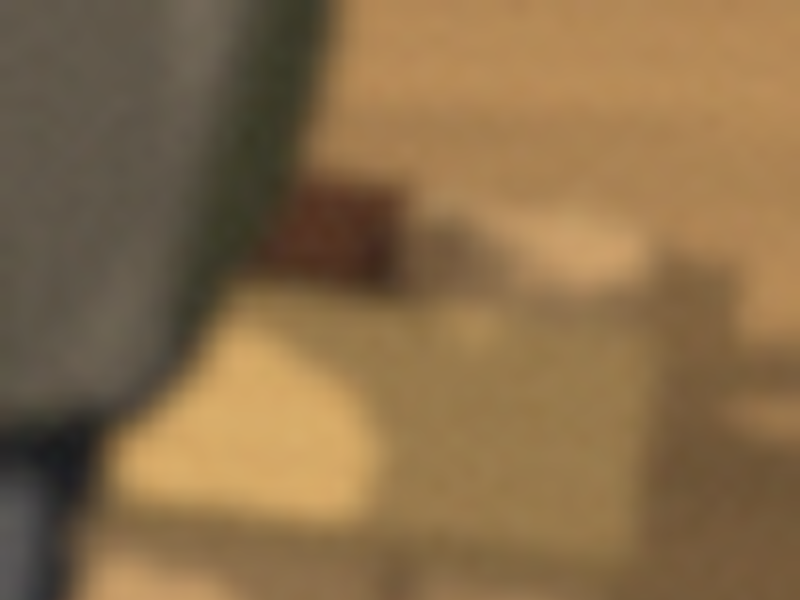

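The batten lines up with the prediction, with its right end at crop (655,335). The dark fence strip at crop (340,230) shows nearly its full 22 mm, so a gap of about 6 mm remains. The force ratio stays at about 0.75 and there is no z-torque, so friction on the board is jamming it. I'll lift slightly and then advance.

{"op": "move_arm", "data": {"delta_pos": [[0,-3,0],[0,0,-2],[0,0,-1.5],[0,2,0],[0,2,0],[0,0,0],[0,0,0]], "turn": [0,0,0,0,0,0,0]}}

```text
clock: 15.22
eef_pos: [0.5398, 0.09, 0.0785]
tool_rot: [-0.0, 0.742, 0.671, -0.0]
ft_force: [-0.2, 0.1, -2.1]
opening: 0.506
gripper_force: 61.1
```

{"op": "move_arm", "data": {"delta_pos": [[0,2,0],[0,1.5,0],[0,0,0],[0,0,0]], "turn": [0,0,0,0]}}

```text
clock: 15.72
eef_pos: [0.5424, 0.0898, 0.0784]
tool_rot: [-0.001, 0.742, 0.671, -0.0]
ft_force: [-4.1, 1.8, -0.9]
opening: 0.505
gripper_force: 61.3
```

Now the batten has moved freely and met the fence. I'll ease off 1 mm and slide left to the stop.

{"op": "move_arm", "data": {"delta_pos": [[0,-1.5,0],[8,0,0],[8,0,0],[8,0,0],[2,0,0],[0,0,0],[0,0,0]], "turn": [0,0,0,0,0,0,0]}}

```text
clock: 16.6
eef_pos: [0.5446, 0.1154, 0.0787]
tool_rot: [0.0, 0.742, 0.67, 0.0]
ft_force: [0.2, 0.1, -1.7]
opening: 0.509
gripper_force: 61.2
```

{"op": "move_arm", "data": {"delta_pos": [[2,0,0],[2,0,0],[0,0,0],[0,0,0]], "turn": [0,0,0,0]}}

```text
clock: 17.1
eef_pos: [0.5448, 0.1196, 0.0786]
tool_rot: [0.0, 0.742, 0.671, 0.0]
ft_force: [-0.1, -0.9, -1.2]
opening: 0.509
gripper_force: 61.2
```

{"op": "move_arm", "data": {"delta_pos": [[1.5,0,0],[1.5,0,0],[0,0,0],[0,0,0]], "turn": [0,0,0,0]}}

```text
clock: 17.6
eef_pos: [0.5446, 0.1203, 0.0786]
tool_rot: [0.001, 0.743, 0.67, -0.001]
ft_force: [-1.1, -7.4, 0.6]
opening: 0.508
gripper_force: 61.5
```

The stop contact is where I expected it. Next I'll lower the batten to the board, then push forward and down.

{"op": "move_arm", "data": {"delta_pos": [[-0.8,0,0],[0,0,1.5],[0,0,1.3],[0,1.5,0],[0,1.5,0],[0,0,0],[0,0,0]], "turn": [0,0,0,0,0,0,0]}}

```text
clock: 18.48
eef_pos: [0.5456, 0.1201, 0.0754]
tool_rot: [-0.001, 0.742, 0.67, -0.002]
ft_force: [-5.5, -6.4, 2.0]
opening: 0.506
gripper_force: 61.7
```

{"op": "move_arm", "data": {"delta_pos": [[0,1,1],[0,1,1],[0,1,0.5],[0,0,0],[0,0,0]], "turn": [0,0,0,0,0]}}

```text
clock: 19.1
eef_pos: [0.5459, 0.12, 0.0749]
tool_rot: [-0.003, 0.742, 0.67, -0.003]
ft_force: [-20.5, -5.7, 39.6]
opening: 0.503
gripper_force: 65.7
```

{"op": "move_arm", "data": {"delta_pos": [[0,0,-1],[0,2,-0.6],[0,2,0],[0,0,0],[0,0,0]], "turn": [0,0,0,0,0]}}

```text
clock: 19.73
eef_pos: [0.5464, 0.12, 0.0752]
tool_rot: [-0.006, 0.742, 0.67, -0.005]
ft_force: [-25.9, -3.7, 30.7]
opening: 0.51
gripper_force: 64.7
```

{"op": "move_arm", "data": {"delta_pos": [[0,0,-1],[0,2,-0.7],[0,2,0],[0,0,0],[0,0,0]], "turn": [0,0,0,0,0]}}

```text
clock: 20.35
eef_pos: [0.547, 0.1201, 0.0754]
tool_rot: [-0.008, 0.742, 0.67, -0.008]
ft_force: [-31.0, -2.6, 20.2]
opening: 0.507
gripper_force: 63.8
```

{"op": "move_arm", "data": {"delta_pos": [[0.5,0.5,0.3],[0,0.5,0.2],[0,0,0],[0,0,0],[0,0,0],[0,0,0]], "turn": [0,0,0,0,0,0]}}

```text
clock: 21.1
eef_pos: [0.5471, 0.12, 0.0754]
tool_rot: [-0.009, 0.742, 0.67, -0.009]
ft_force: [-34.8, -3.0, 30.2]
opening: 0.504
gripper_force: 64.8
```

```bash
python3 - <<'E'
from h import *
S=sensors.state();print(S['wrist_torque'],S['ft_force'],S['eef_pos'],S['tool_rot'],S['clock'])
s=snap('top');t=snap('side')
a=cv2.resize(s['frame'][165:215,225:345],(800,333),interpolation=2)
b=cv2.resize(t['frame'][190:270,250:370],(400,266),interpolation=2)
c=cv2.resize(t['frame'][205:245,265:325],(399,266),interpolation=2)
o=np.zeros((600,800,3),np.uint8);o[:333]=a;o[334:,:400]=b;o[334:,401:]=c
cv2.imwrite('pics/c6.png',o[:,:,::-1])
E
```

```text
[-0.75341501  7.81592807 -0.62532769] [-34.76962584  -3.00934318  30.21557615] [0.54706193 0.12003188 0.07537211] [-0.00875714  0.74223224  0.67002966 -0.0086531 ] 21.1
```

View pics/c6.png

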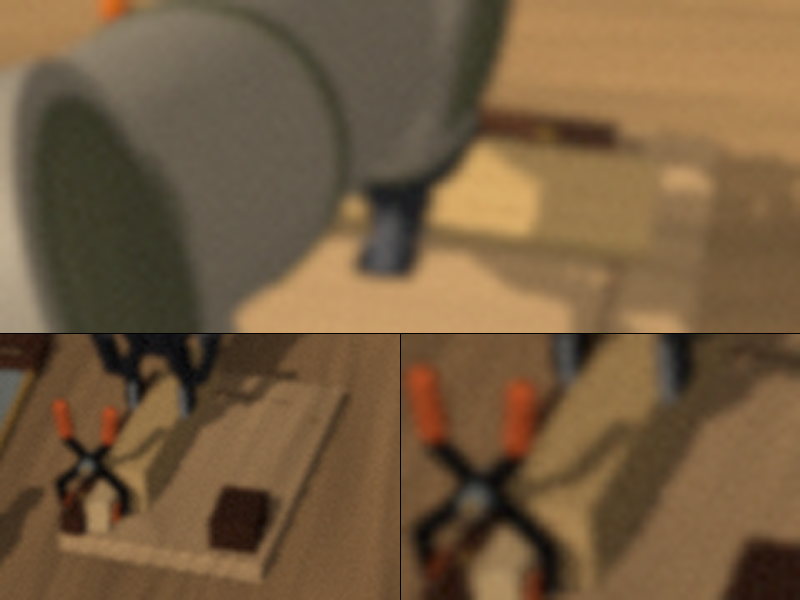

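The top view shows the batten parallel to the fence, with only a thin strip of fence visible behind it at crop (550,130). In the side view its end meets the stop and clamp at crop (120,480), and the offcut at (240,515) hasn't moved. The push is about 35 N back and 30 N down, so even at 0.7 friction at least 12 N reaches the fence. I'm handing it in.

```bash
python3 - <<'E'
from h import *
print(r.job_done())
E
```

```text
the job is handed in; nothing more can be done
None
```

The pale pine batten lies on the board along the fence with one end butted on the stop, handed in while still gripped and pushed about 35 N back and 30 N down; the tool was tilted about 1.4° under that push, so the batten's front edge may be lifted by up to about 1 mm.

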